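Shift the bowl lathe into high gear for polishing

TASK

Get the bowl lathe ready for polishing: with a fingertip press the mushroom-headed stop button on the button station until it latches in, and only then push the gear lever on top of the headstock from low, on through the neutral notch, all the way to the high-gear stop at the bowl end. Touch and push only: pick nothing up, leave the other things on the bench and on the headstock where they are, and finish with the hand clear of everything.

Things in the scene. Friction and masses are not known exactly. Their poses are not given: they have to be found in the camera images.
- lathe: Small grey bowl lathe bolted to the bench, about 580 mm long. Origin on the bench under the middle of its bed. Its y axis runs along the spindle from the tailstock to the headstock (+y, left as the robot sees it); -x faces the robot. The headstock's flat top, 140 x 190 mm, is 215 mm above the bench. A lacquered bowl 132 mm wide, top 231 mm above the bench, is mounted at the headstock's -y side.
- gear_lever (a joint): Gear lever angle, rad: 0 low (leans to the lathe's +y; starts here), 0.32 neutral notch (upright), 0.64 high, a hard stop (leans to -y, towards the bowl). Swings about the lathe's x direction. A spring gate holds it in each notch: about 7 N at the knob takes it out of low and again out of neutral; past 0.5 it snaps home to high. It stays where left.
- gear_knob (a point): Centre of the black ball knob (30 mm diameter) at the top of the gear lever, 105 mm from the pivot, about 60 to 65 mm above the headstock's top. Below the ball the lever is a steel rod 9 to 11 mm thick. From low to high the knob travels 66 mm towards the lathe's -y.
- gear_pivot (a point): The gear lever's pivot, inside the headstock, 175 mm above the bench; axes parallel to the lathe's. The middle of the slot lies 40 mm above it.
- button_station: Push-button station screwed to the bench in front of the lathe, a box 68 x 107 x 62 mm (its own x, y, z). Origin at the centre of its underside, z up. Two buttons on its top: the mushroom-headed stop button, 26 mm from the centre towards its own -y, and a small flush start button (22 mm) on the +y side, which plays no part in this job.
- stop_button (a joint): Travel of the stop button, m: 0 = out, 0.006 = fully in. It moves straight down. About 6 N pushes it; past half its travel it snaps in and stays latched at 0.006.
- stop_top (a point): Centre of the top of the mushroom head of the stop button (40 mm diameter), 98 mm above the bench when out, 92 mm when latched.
- cork_block: Cork sanding block, 22 x 60 x 18 mm, lying on the flat top of the lathe's headstock beside the gear lever (on its +x side). Origin at the centre of its underside; to be left alone.
- gouge: Turning gouge, 270 mm long, wooden handle and steel blade, lying on the bench in front of the headstock. Origin at the centre of its underside; to be left alone.
- lacquer_cup: Black lacquer cup, 68 mm wide and 75 mm high, standing on the bench near the button station. Origin at the centre of its underside; to be left alone.
- lidded_box: Round lidded lacquer box, 85 mm wide, 72 mm high, on the bench to the left, before the headstock. Origin at the centre of its underside; to be left alone.
- glass_jar: Glass jar with steel cap, 64 mm wide, 85 mm high, on the bench to the right of the button station. Origin at the centre of its underside; to be left alone.
- water_bottle: Clear water bottle, 64 mm wide, 200 mm high, on the left of the bench. Origin at the centre of its underside; to be left alone.
- lacquer_bowl: Open lacquer bowl, 120 mm wide, 55 mm high, on the bench past the tailstock end of the lathe. Origin at the centre of its underside; to be left alone.
Mind the look-alikes: they are no part of the job. There is more than one size of the button_station; the one meant has the size given above.

How it is judged (in metres and radians):
On the way, in this order (a step that is already met when the one before it is completed fails the run):
1. the stop button is latched in while the gear lever is still in low (value of joint stop_button above 0.0045 m and value of joint gear_lever below 0.16 rad), for 0.2 s.
2. the gear lever is in high, against its stop (value of joint gear_lever above 0.58 rad), for 0.2 s.
At the end, for the whole second after the job is handed in: The gear lever rests within 0.06 rad of the high-gear stop (over 0.58 rad), the stop button is latched in (over 4.5 mm), and no loose thing has moved more than 25 mm from where it stood (value of joint gear_lever above 0.58 rad and value of joint stop_button above 0.0045 m and velocity of joint gear_lever between -0.05 and 0.05 rad/s and distance of each of cork_block, gouge, lacquer_cup, lidded_box, glass_jar, water_bottle, lacquer_bowl from where it was at the start of the episode below 0.025 m); the robot touches nothing.
It fails at once if another loose thing on the bench or headstock is lifted, carried or shoved more than 25 mm (distance of any of cork_block, gouge, lacquer_cup, lidded_box, glass_jar, water_bottle, lacquer_bowl from where it was at the start of the episode above 0.025 m).
It also fails if it takes over 42 s, if anything falls off the work surface, if the arm or the gripper's body presses on something with over 40 N, if the wrist force passes 120 N, or if a joint passes its speed limit or range.

ROBOT

A 7-joint arm with a two-finger parallel gripper is mounted at the origin on the work surface. World frame = base frame: x ahead of the robot, y to its left, z up, the work surface at z = 0. Lengths are in mm, angles in rad, forces in N, time in s.
With the tool pointing down it reaches from about 400 to 925 mm from the base axis. Payload 5.6 kg.
Tool frame: the origin (TCP) lies at the very end of the fingers, on their centre line; the grasp point (between the pads) lies 19 mm behind it (env.tcp_to_grasp is the distance from the TCP to the grasp point, in mm); z points along the fingers, y is the line along which they close (so a half turn about z gives the same grasp; the last joint's range is limited). The gripper opens to 85 mm and grips with 20 to 120 N. Pads are 22 mm wide; open, the fingers measure 114 mm over their backs; the gripper's body (76 mm by 85 mm) begins 54 mm behind the grasp point. The pads swing forward as they close: fully open they stand 13 mm farther back than shut.
Start: joints at [-1.295, 0.468, -0.012, 1.603, 0.006, 1.071, -0.056], TCP at [203.768, 617.241, 231.29] pointing down, gripper open.
Joint ranges: [-2.53, 2.53], [-0.31, 2.02], [-1.57, 1.55], [0.28, 2.44], [-1.29, 4.43], [0.15, 1.84], [-2.92, 2.92]. Speed limits (rad/s): [2.57, 2.57, 3.14, 3.14, 3.14, 3.14, 3.14].

INTERFACE

Orientations are given as a unit quaternion [x, y, z, w].
In Python, from workcell import monitor, viewer, env gives the robot as it stands.
- The arm moves only by the tool apply_moves, never from a script. Its argument "rows" is text: rows parted by semicolons, each of 4 numbers parted by spaces: the shift along the tool's x, y, z in mm, then the turn about the tool's z in rad. In form: x y z turn; .... A call has 1 to 20 rows; each row is the pose to reach, as a shift and turn from the pose commanded when the call began, along the tool's axes at that moment; what a row does not reach only later rows make up. A row lasts 1/10 s, in which the tool goes at most 50 mm and 8.59 degrees, less where a joint would pass 70% of its speed; a pose out of reach is approached as far as the arm can. A call with a gripper value outside its range is refused whole. "hand" is the opening, from -1 (shut) to 1 (fully open), set as the call begins (left out, the last holds). The fingers move at their own pace and stop on an object; "force" is the grip in N (left out, the last holds). Time passes only in rows, so rows that repeat a pose let the fingers close. It gives the time, the measured TCP pose, the force, the opening and the grip force at its end, in the units of the state.
- monitor.get_state(): the state, without advancing time (a new reading comes with each control period).
- viewer.capture(name): name is "side" or "top"; returns (picture, depth): 480x640x3 uint8, red, green, blue; 480x640 float32, mm along the optical axis (not along the pixel's ray), 0 where there is no reading.
- viewer.camera_info(name): a dict with "camera_matrix" (3x3 intrinsics, pixels), "R" (3x3) and "t" (3): a world point X has camera coordinates R X + t. Camera axes: x right, y down, z forward; pixel columns grow to the right and rows downward; lengths in mm; the calibration is good to about 2 mm. A picture is of the moment at which its call begins. camera_info takes no time and is no camera call.
- env.finish_job(): hands the job in; it is judged then, once.
The state is a dict: "clock": time; "joints": joint angles; "joint_vel": joint speeds; "effort": joint torques, N m; "ee_pos": TCP position; "tool_rot": TCP orientation; "wrist_force": force on the tool from outside, world axes, zero at the start; "ft_torque": the same for the moment, N m; "finger_gap": opening from 0.0 (shut) to 1.0 (fully open); "finger_force": force on a finger pad.
Only numpy, scipy, OpenCV 4.12 (cv2) and the standard library are available. Lean on these libraries where they do the work, as an engineer would, in place of code of your own. Each camera call takes 0.05 s, during which the arm holds its last target. There are 200 camera calls.

## Working session

There is one attempt and no reset: what is moved stays moved. The work goes in short steps, Python scripts to look and compute and a tool call to move; the robot and the scene stay as the last step left them, time stands still between calls to the robot, and variables do not carry over. Pictures are saved under pics/ and viewed, at most 10 in all, crops included, and the job is handed in when it is done.

Besides the shell and the picture viewer there is one more tool, called after "Call:" as name(argument=value, ...) on one line, values as JSON. apply_moves: Moves the arm, as the interface text tells. Its arguments: {"type":"object","properties":{"rows":{"type":"string"},"hand":{"type":"number"},"force":{"type":"number"}},"required":["rows"]}

```bash
mkdir -p pics; cat > h.py <<'E'
import numpy as np, cv2
from workcell import monitor, viewer, env
def snap(n,f):
    p,d=viewer.capture(n); cv2.imwrite(f'pics/{f}.png',p[:,:,::-1]); np.savez(f'pics/{f}.npz',p=p,d=d); return p,d
def world(n,u,v,z):
    c=viewer.camera_info(n);K=np.array(c['camera_matrix']);R=np.array(c['R']);t=np.array(c['t'])
    return R.T@(z*np.linalg.inv(K)@[u,v,1]-t)
def onplane(n,u,v,h):
    c=viewer.camera_info(n);K=np.array(c['camera_matrix']);R=np.array(c['R']);t=np.array(c['t'])
    o=-R.T@t; r=R.T@np.linalg.inv(K)@[u,v,1]; return o+r*(h-o[2])/r[2]
def pix(n,X):
    c=viewer.camera_info(n);q=np.array(c['camera_matrix'])@(np.array(c['R'])@X+c['t']); return q[:2]/q[2]
E
python3 - <<'E'
from h import *
np.set_printoptions(precision=3,suppress=True)
snap('top','top0');snap('side','side0')
print(monitor.get_state())
for n in('top','side'):print(viewer.camera_info(n))
E
```

```text
{'clock': 0.1, 'joints': array([-1.295,  0.468, -0.012,  1.604,  0.006,  1.071, -0.056]), 'joint_vel': array([ 0.001, -0.001,  0.002,  0.   , -0.001, -0.001, -0.002]), 'effort': array([  0.001, -53.352,   0.021, -25.197,   0.011,   0.004,  -0.   ]), 'ee_pos': array([203.676, 616.747, 230.429]), 'tool_rot': array([ 0.159,  0.987, -0.001, -0.   ]), 'wrist_force': array([-0.354, -0.581,  1.087]), 'ft_torque': array([0.007, 0.012, 0.018]), 'finger_force': 0.0, 'finger_gap': 0.9998571763885312}
{'camera_matrix': array([[568.486,   0.   , 313.326],
       [  0.   , 568.486, 236.856],
       [  0.   ,   0.   ,   1.   ]]), 'R': array([[-0.006, -1.   ,  0.004],
       [-0.99 ,  0.006, -0.143],
       [ 0.143, -0.005, -0.99 ]]), 't': array([ -13.933,  486.727, 1450.017])}
{'camera_matrix': array([[477.743,   0.   , 312.103],
       [  0.   , 477.743, 238.729],
       [  0.   ,   0.   ,   1.   ]]), 'R': array([[ 0.974, -0.224, -0.022],
       [-0.154, -0.593, -0.791],
       [ 0.165,  0.774, -0.612]]), 't': array([-445.111,  190.457, 1440.914])}
```

View pics/top0.png

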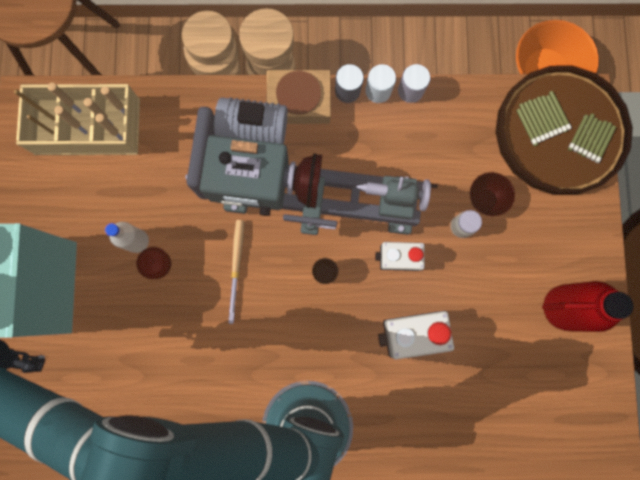

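View pics/side0.png

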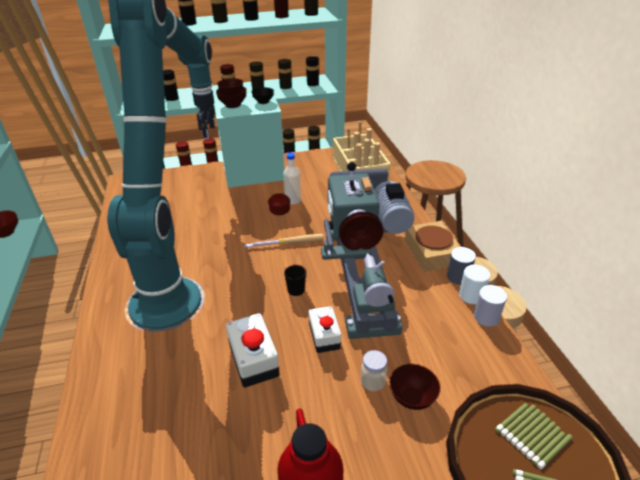

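The top view shows two stations: a small one at (403,256) with a red button at (416,255), and a large one at (419,335) with a red button at (439,333). The lever knob is at about (225,158) and the cork at (243,146). Next I measure both stations and take enlarged crops.

```bash
python3 - <<'E'
from h import *
np.set_printoptions(precision=1,suppress=True)
z=np.load('pics/top0.npz');p,d=z['p'],z['d']
a=cv2.resize(p[230:285,365:445],(800,550),interpolation=cv2.INTER_CUBIC)
b=cv2.resize(p[125:215,180:300],(800,600),interpolation=cv2.INTER_CUBIC)
cv2.imwrite('pics/cs.png',a[:,:,::-1]);cv2.imwrite('pics/cl.png',b[:,:,::-1])
hs=cv2.cvtColor(p,cv2.COLOR_RGB2HSV)
red=(((hs[...,0]<8)|(hs[...,0]>172))&(hs[...,1]>180)&(hs[...,2]>120)).astype('uint8')
n,l,s,c=cv2.connectedComponentsWithStats(red)
for i in range(1,n):
    if s[i,4]>40:
        u,v=c[i]; print(s[i],c[i],world('top',u,v,d[int(v),int(u)]), onplane('top',u,v,97))
# headstock and lever heights
for (u,v) in [(225,158),(243,166),(243,146),(210,180),(270,180),(403,246),(395,265),(316,165),(325,262)]:
    print(u,v,world('top',u,v,d[v,u]))
E
```

```text
[410 249  12  11 110] [415.4 254.1] [ 432.5 -270.4   99.5] [ 432.8 -270.9   97. ]
[ 543  289   74   37 1267] [583.2 307.4] [ 296.2 -622.3  218.5] [ 298.3 -680.1   97. ]
[429 324  21  20 324] [439.  333.2] [ 239.2 -312.2  142.2] [ 238.  -322.2   97. ]
225 158 [627.8 178.4 285.1]
243 166 [628.2 146.8 216.6]
243 146 [670.  144.8 237.1]
210 180 [596.6 224.  210.7]
270 180 [594.   83.6 218.3]
403 246 [ 457.6 -246.1   62.7]
395 265 [ 409.2 -224.7   60.2]
316 165 [626.7 -23.2 227.5]
325 262 [422.5 -47.3  15.3]
```

View pics/cs.png

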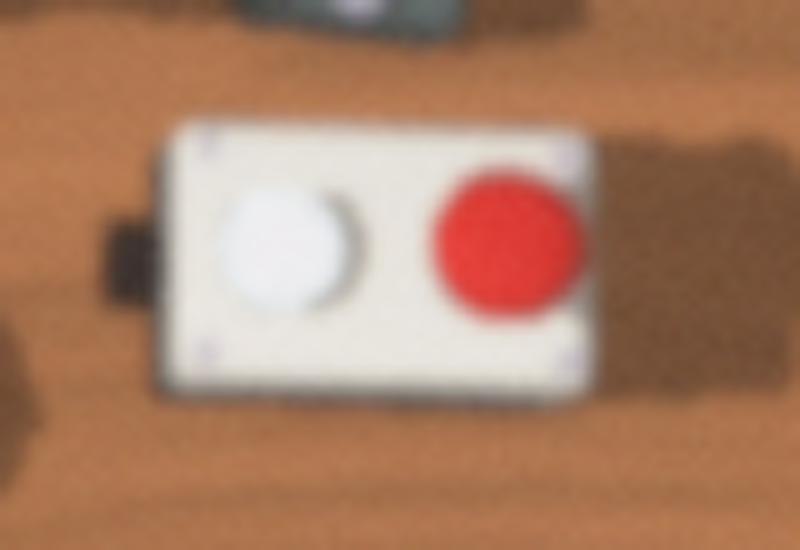

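View pics/cl.png

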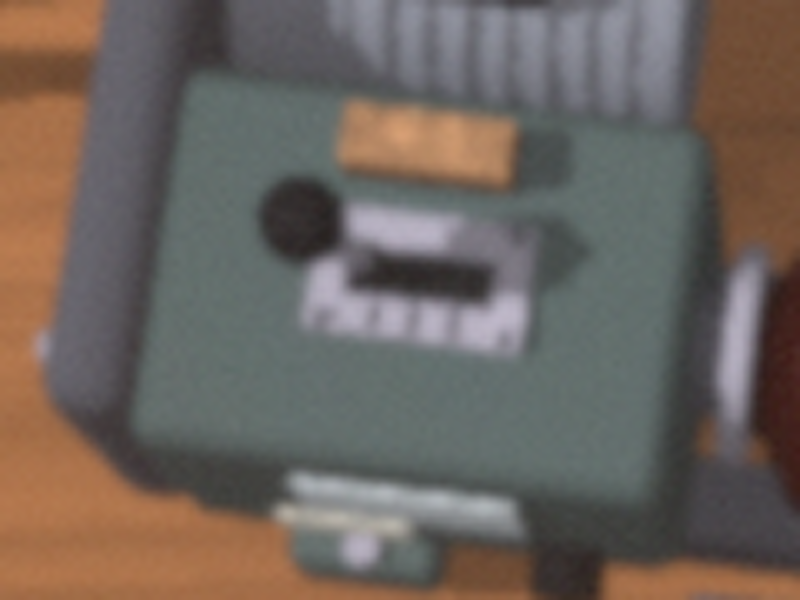

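The small station measures about 43 px, or 108 mm, long, with its top at z≈62 and its stop at z≈98. It fits 107 x 62 mm and is next to the cup and jar. The large one is about 155 mm long with its button at z=142, so it is the look-alike. The crop shows the knob at (225.3,158) and the cork behind it on the +x side. Now I compute the lathe yaw and the moves.

```bash
python3 - <<'E'
from h import *
np.set_printoptions(precision=3,suppress=True)
f=lambda x,y:(180+x*.15,125+y*.15)
P=[onplane('top',*f(x,y),215) for x,y in [(190,75),(710,130),(650,508),(135,448),(350,272),(495,292)]]
for q in P: print(q)
for a,b in((0,1),(3,2),(4,5),(3,0),(2,1)):
    e=P[b]-P[a]; print(np.linalg.norm(e),np.arctan2(e[1],e[0]))
k=onplane('top',*f(302,220),275); print('knob',k, 'slot mid',(P[4]+P[5])/2)
for px in((118,231),(325,270),(152,262)): print(px,onplane('top',*px,60))
E
```

```text
[701.014 228.807 215.   ]
[680.005  45.511 215.   ]
[544.456  66.282 215.   ]
[566.716 245.236 215.   ]
[629.246 171.445 215.   ]
[621.779 120.668 215.   ]
184.49588959734209 -1.6849166859527485
180.33318227608288 -1.6945481784946548
51.32304872513062 -1.7168113623052168
135.2990637045743 -0.12173226039226182
137.130658311737 -0.15205638703281543
knob [630.723 179.311 275.   ] slot mid [625.513 146.056 215.   ]
(118, 231) [501.157 484.642  60.   ]
(325, 270) [397.575 -45.985  60.   ]
(152, 262) [420.696 394.723  60.   ]
```

Call:
apply_moves(rows="0 0 -35 -0.1; 0 0 -70 -0.21; 0 0 -110 -0.21", hand=-1)

```text
clock: 0.4
ee_pos: [203.6, 616.5, 341.1]
tool_rot: [0.053, 0.999, -0.001, -0.0]
wrist_force: [1.3, 0.8, -0.0]
finger_gap: 0.516
finger_force: 0.0
```

Call:
apply_moves(rows="-269 -390 0 0; -269 -390 0 0; -269 -390 0 0; -269 -390 0 0; -269 -390 0 0; -269 -390 0 0; -269 -390 0 0; -269 -390 0 0; -269 -390 0 0; -269 -390 0 0; -322 -858 0 0; -322 -858 0 0; -322 -858 0 0; -322 -858 0 0; -322 -858 0 0; -322 -858 0 0; -322 -858 0 0; -322 -858 0 0; -322 -858 0 0; -322 -858 0 0")

```text
clock: 2.4
ee_pos: [429.1, -275.4, 341.5]
tool_rot: [0.057, 0.998, -0.001, 0.0]
wrist_force: [-0.1, 1.2, 0.2]
finger_gap: 0.003
finger_force: 0.0
```

Call:
apply_moves(rows="0 0 50 0; 0 0 100 0; 0 0 150 0; 0 0 190 0; 0 0 215 0; 0 0 225 0; 0 0 225 0; 0 0 225 0")

```text
clock: 3.2
ee_pos: [431.3, -271.2, 117.3]
tool_rot: [0.054, 0.999, -0.0, 0.001]
wrist_force: [-0.2, 0.3, 1.0]
finger_gap: 0.008
finger_force: 0.0
```

```bash
python3 - <<'E'
from h import *
s=monitor.get_state();print(s['ee_pos'],s['wrist_force'])
p,d=snap('side','s1'); c=pix('side',np.array([433,-271,98.]));print(c)
u,v=c.astype(int); cv2.imwrite('pics/s1c.png',cv2.resize(p[v-60:v+40,u-65:u+65],(780,600),interpolation=cv2.INTER_CUBIC)[:,:,::-1])
E
```

```text
[ 431.30679713 -271.21352268  117.32645635] [-0.22733549  0.30373262  1.00582961]
[325.72503986 318.29435784]
```

View pics/s1c.png

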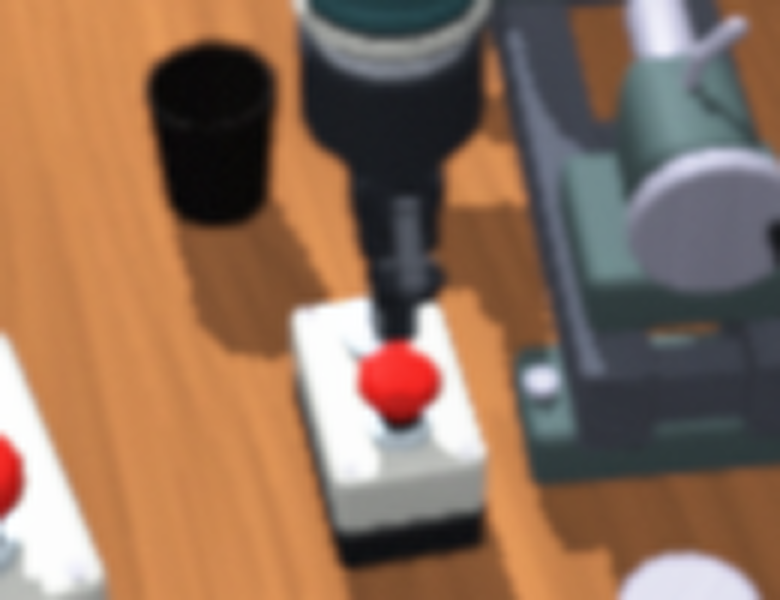

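The side crop shows the shut fingertips at crop (397,335), directly over the red head at (400,380) and clear of the cup and jar. I press down.

Call:
apply_moves(rows="0 0 10 0; 0 0 16 0; 0 0 19 0; 0 0 21 0; 0 0 23 0; 0 0 25 0; 0 0 26 0; 0 0 26 0; 0 0 26 0; 0 0 26 0")

```text
clock: 4.25
ee_pos: [430.8, -270.9, 91.9]
tool_rot: [0.055, 0.999, 0.001, 0.001]
wrist_force: [-5.5, 2.8, 20.1]
finger_gap: 0.0
finger_force: 10.1
```

The tip stopped at z=91.9 with 20 N, which matches the latched height of 92. I rise and check the heights around the knob.

Call:
apply_moves(rows="0 0 -30 0; 0 0 -80 0; 0 0 -130 0; 0 0 -180 0; 0 0 -224 0; 0 0 -224 0; 0 0 -224 0")

```text
clock: 4.95
ee_pos: [430.9, -270.6, 314.8]
tool_rot: [0.054, 0.999, 0.0, 0.001]
wrist_force: [-0.6, 0.7, -0.4]
finger_gap: 0.004
finger_force: 0.0
```

```bash
python3 - <<'E'
from h import *
np.set_printoptions(precision=0,suppress=True,linewidth=200)
p,d=snap('top','t2')
u,v=pix('top',np.array([432,-271,92.])).astype(int); print('button',[world('top',u+i,v,d[v,u+i])[2] for i in(-2,0,2)])
for v in range(140,186,6): print(v,np.array([world('top',u,v,d[v,u])[2] for u in range(180,264,4)]))
s=monitor.get_state();print(s['ee_pos'],s['tool_rot'].round(4))
R=__import__('scipy.spatial.transform',fromlist=['x']).Rotation.from_quat(s['tool_rot']).as_matrix()
for t in([560,-100,345],[637,235,345],[637,235,262]): print(R.T@(np.array(t)-s['ee_pos']))
E
```

```text
button [np.float64(91.42326287445034), np.float64(89.61747747906134), np.float64(91.49781528538514)]
140 [  4.   3.  10.  -5. 211. 212. 209. 211. 218. 218. 214. 214. 218. 236. 237. 216. 217. 213. 210. 204. 144.]
146 [  5.   1.  -0. 194. 209. 213. 208. 218. 216. 216. 216. 215. 220. 234. 234. 237. 230. 231. 238. 233. 218.]
152 [ -4.   1.   1. 203. 213. 210. 203. 212. 215. 218. 217. 285. 285. 217. 217. 216. 213. 219. 221. 226. 212.]
158 [  0.   0.   3. 207. 212. 206. 202. 214. 218. 213. 280. 289. 288. 219. 218. 219. 217. 219. 221. 218. 216.]
164 [ -2.   8.  -2. 216. 214. 209. 213. 214. 216. 214. 212. 218. 218. 244. 235. 215. 217. 218. 213. 220. 219.]
170 [  5.  -1. 200. 211. 216. 208. 213. 214. 214. 213. 216. 217. 220. 225. 225. 221. 215. 218. 220. 218. 211.]
176 [  3.  -9. 208. 213. 212. 209. 215. 219. 214. 217. 218. 214. 219. 210. 216. 215. 216. 215. 223. 219. 214.]
182 [  3.   0. 206. 205. 211. 203. 216. 211. 219. 212. 215. 211. 221. 217. 215. 210. 212. 212. 218. 219. 214.]
[ 430. -270.  314.] [ 0.  1.  0. -0.]
[-110.  183.  -31.]
[-151.  525.  -31.]
[-151.  525.   52.]
```

Call:
apply_moves(rows="0 0 -40 0; -15 50 -40 0; -29 100 -40 0; -44 150 -40 0; -58 200 -40 0; -72 250 -40 0; -86 300 -40 0; -100 350 -40 0; -115 400 -40 -0.02; -130 450 -40 -0.02; -144 500 -40 -0.02; -151 525 -40 -0.02; -151 525 -40 -0.02; -151 525 -40 -0.02; -151 525 -10 -0.02; -151 525 20 -0.02; -151 525 45 -0.02; -151 525 53 -0.02; -151 525 53 -0.02; -151 525 53 -0.02")

```text
clock: 7.0
ee_pos: [638.5, 234.0, 262.5]
tool_rot: [0.045, 0.999, 0.0, 0.001]
wrist_force: [-0.1, -0.8, 0.4]
finger_gap: -0.002
finger_force: 0.0
```

```bash
python3 - <<'E'
from h import *
from scipy.spatial.transform import Rotation
np.set_printoptions(precision=1,suppress=True)
s=monitor.get_state();R=Rotation.from_quat(s['tool_rot']).as_matrix();print(s['ee_pos'],R)
for t in([630.7,179.3,275],[626,146,280],[622,113.5,275]): print(R.T@(np.array(t)-s['ee_pos']))
p,d=snap('top','t3'); a=cv2.resize(p[120:220,170:303],(798,600),interpolation=cv2.INTER_CUBIC); cv2.imwrite('pics/t3c.png',a[:,:,::-1])
E
```

```text
[638.5 234.  262.5] [[-1.   0.1  0. ]
 [ 0.1  1.   0. ]
 [-0.   0.  -1. ]]
[  2.8 -55.2 -12.5]
[  4.5 -88.8 -17.6]
[   5.5 -121.5  -12.6]
```

View pics/t3c.png

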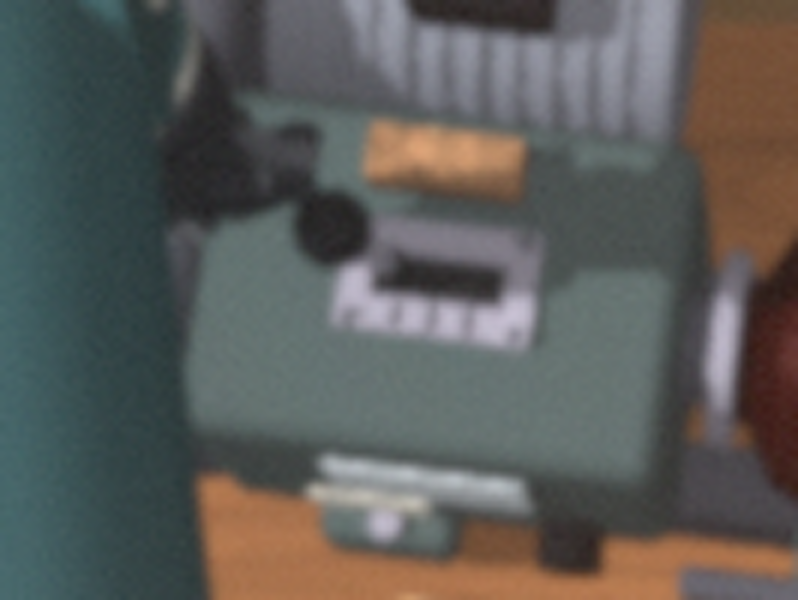

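The top crop shows the hand left of the headstock, with the finger knuckle at (295,150), the knob at (333,228) and the cork untouched at (445,160). The knob is still in low. I push towards -y in steps.

Call:
apply_moves(rows="3 -8 0 0.04; 3 -16 0 0.04; 3 -24 0 0.04; 3 -30 0 0.04; 3 -36 0 0.04; 3 -42 0 0.04; 4 -48 0 0.04; 4 -54 0 0.04; 4 -60 0 0.04; 4 -66 0 0.04; 4 -72 0 0.04; 5 -78 0 0.04; 5 -82 0 0.04; 5 -82 0 0.04")

```text
clock: 8.45
ee_pos: [625.3, 151.4, 260.9]
tool_rot: [0.065, 0.998, -0.001, -0.0]
wrist_force: [0.2, 0.6, -0.5]
finger_gap: -0.0
finger_force: 0.0
```

```bash
python3 - <<'E'
from h import *
p,d=snap('side','s4'); a=cv2.resize(p[130:230,300:430],(780,600),interpolation=cv2.INTER_CUBIC); cv2.imwrite('pics/s4c.png',a[:,:,::-1])
s=monitor.get_state();print(s['ee_pos'],s['wrist_force'])
E
```

```text
[625.31490332 151.93206373 260.80801422] [0.08050411 0.25738483 0.61672458]
```

View pics/s4c.png

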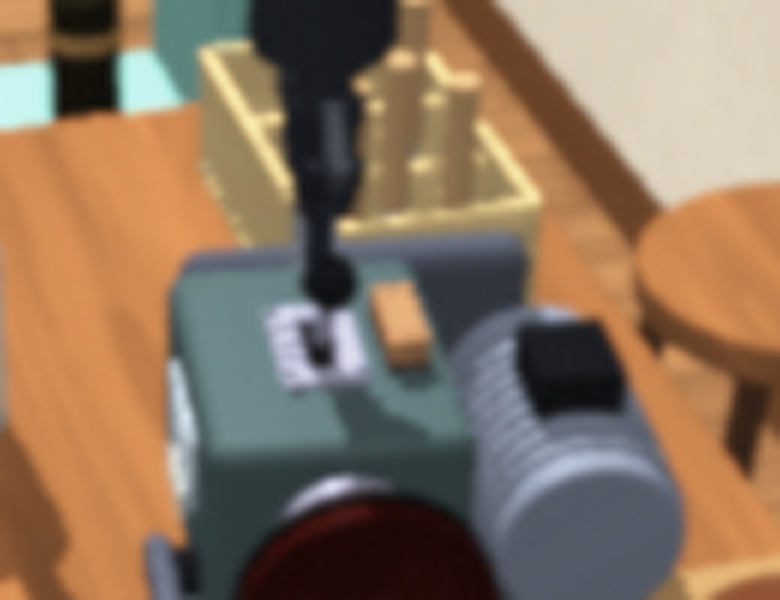

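The side crop shows the shut fingers behind the ball knob at crop (330,280), with the cork in place at (400,325). I locate the knob numerically.

```bash
python3 - <<'E'
from h import *
for X in([630.7,179.3,275],[626,146,280],[622,113.5,275]): print(X,pix('side',np.array(X)))
print('tip',pix('side',monitor.get_state()['ee_pos']))
d=np.load('pics/s4.npz')['d']; print(world('side',355,177,d[177,355]))
E
```

```text
[630.7, 179.3, 275] [350.95714125 166.10539784]
[626, 146, 280] [352.62608325 169.96748008]
[622, 113.5, 275] [354.39938669 176.68188531]
tip [351.68430856 174.45212333]
[620.69814954 103.52575886 279.73003037]
```

The knob's near surface is at (621,104,280), so its centre is at about (622,113), which is the high stop. I press gently to confirm, then back off.

Call:
apply_moves(rows="0 -3 0 0; 0 -6 0 0; 0 -9 0 0; 0 -11 0 0; 0 -12 0 0; 0 -13 0 0; 0 -13 0 0; 0 -13 0 0")

```text
clock: 9.3
ee_pos: [623.9, 141.8, 261.3]
tool_rot: [0.064, 0.998, 0.001, 0.0]
wrist_force: [2.1, 4.2, -0.6]
finger_gap: -0.002
finger_force: 1.9
```

Call:
apply_moves(rows="0 -2 0 0; 0 -3 0 0; 0 -3 0 0; 0 -3 0 0")

```text
clock: 9.7
ee_pos: [623.9, 141.5, 261.4]
tool_rot: [0.063, 0.998, 0.002, 0.001]
wrist_force: [2.3, 8.8, -3.3]
finger_gap: -0.001
finger_force: 4.5
```

It only yielded 0.3 mm while the force doubled, so this is a hard stop. I back off in +y, rise clear and check.

Call:
apply_moves(rows="0 10 0 0; 0 25 0 0; 0 50 0 0; 0 80 0 0; 0 90 -20 0; 0 90 -60 0; 0 110 -100 0; 0 150 -110 0; 0 190 -110 0; 0 190 -110 0; 0 190 -110 0; 0 190 -110 0; 0 190 -110 0; 0 190 -110 0")

```text
clock: 11.1
ee_pos: [648.2, 324.8, 371.7]
tool_rot: [0.065, 0.998, -0.0, 0.0]
wrist_force: [-0.5, 0.1, 0.7]
finger_gap: -0.003
finger_force: 0.0
```

```bash
python3 - <<'E'
from h import *
p,d=snap('side','s5'); a=cv2.resize(p[130:380,220:480],(624,600),interpolation=cv2.INTER_CUBIC); cv2.imwrite('pics/s5c.png',a[:,:,::-1])
for u,v in((354,177),(355,176)): print(world('side',u,v,d[v,u]))
s=monitor.get_state();print(s['ee_pos'],s['wrist_force'],s['joint_vel'])
p,d=snap('top','t5'); u,v=415,254
print('stop',[world('top',u+i,v,d[v,u+i])[2] for i in(-1,0,1)])
E
```

```text
[617.13922568 102.36772193 280.92917308]
[619.01758635  98.76755218 286.15817361]
[648.13265994 325.04479587 371.6600844 ] [-0.31624939  0.03667883  0.40326852] [-0.00240254  0.00183977 -0.00652295 -0.00348723 -0.00174156 -0.00279126
 -0.00217245]
stop [np.float64(90.06123161246741), np.float64(97.69845488544306), np.float64(91.59357974221123)]
```

View pics/s5c.png

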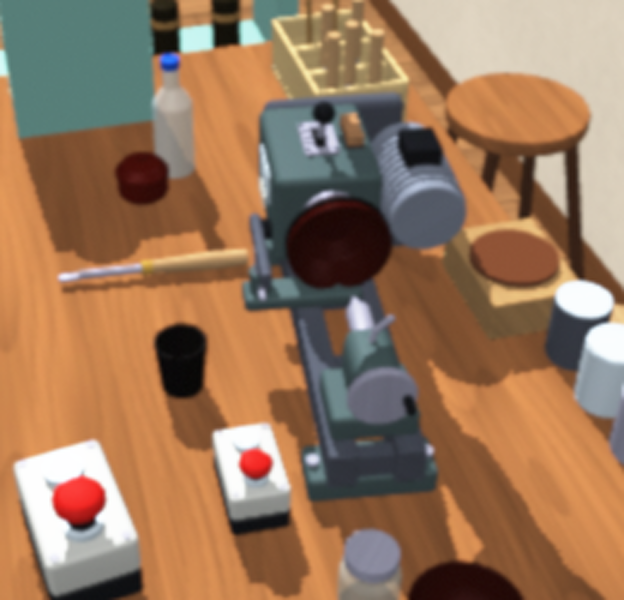

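The crop shows the hand clear, the knob leaning to the bowl at (323,112) and every loose thing in its place. The stop at (255,463) sits lower. One of its depth readings is noisy, so I compare averages and hand in if it is latched.

```bash
python3 - <<'E'
from h import *
m=[np.median(np.load(f'pics/{f}.npz')['d'][251:258,412:419]) for f in('top0','t2','t5')]; print(m)
if m[2]-m[0]>4: print(env.finish_job())
E
```

```text
[np.float32(1416.4458), np.float32(1422.1017), np.float32(1422.6301)]
the job is handed in; nothing more can be done
None
```

The stop button is latched in (about 6 mm down), the gear lever was then pushed to the high-gear stop, the hand is clear of everything, no loose thing looks moved, and the job is handed in; no verdict came back.

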